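# Seat the third organiser tray on its pegs

### The job

Complete the blue organiser set: pick up the loose tray that has a holed lug at each end by its carry handle and lower it (do not drop it) onto the two stacked trays, so that both pegs pass through its lugs and it sits level and fully home, then let go. Either way round will do. Leave the square tray without lugs where it stands.

Things in the scene. Friction and masses are not known exactly. Their poses are not given: they have to be found in the camera images.
- tray: Loose blue tray 150x110 mm, rim 45 high, 0.3 kg. At each short end a flat lug (36 wide, 8 high, at the bottom, out to x=+-111) with a 28 square through hole centred at x=+-90. Carry handle over the middle: level bar 90 long in x, 16 thick in y, spanning heights 83 to 105, on posts at x=+-36; pinch it from above. Origin: centre of underside; x runs through both lugs, z up. Half turn alike.
- stack: Two blue trays 150x110 mm, stacked and fixed; rim at height 100, open top. At each short end a flat lug level with the rim carries an upright peg, 14 across, tapered, heights 100 to 128, at x=+-90. Origin: centre of underside; x runs through both pegs, z up. Third tray home: underside at 100, centred over this origin, length along this x, resting by its weight, 7 play round the pegs.
- square_tray: Look-alike to leave alone: open blue tray 120x120 mm, 45 high, with the same carry handle (top at 105) but no lugs. Origin: centre of underside, z up.
There are look-alikes about, which are no part of the job. Leave any pink or purple look-alike of the tray alone.

How it is judged (in metres and radians):
On the way:
1. the lugged tray is lifted clear of the sideboard (height (world z) of tray above 0.11 m), for 0.1 s.
At the end, for the whole second after the job is handed in: The lugged tray sits on the two stacked trays with both pegs through its lugs: centre within 14 mm of the stack's centre, length within 10 degrees of the stack's (either way round), underside within 6 mm of the 100 mm rim, level within about 3.4 degrees, at rest and released (horizontal distance between tray and stack below 0.014 m and angle between the x axis of tray and the x axis of stack, either way round below 0.175 rad and z of tray in the frame of stack between 0.094 and 0.106 m and angle between tray's own z axis and vertical below 0.06 rad and linear speed of tray below 0.02 m/s); the robot touches nothing.
It fails at once if the square tray is moved by more than 30 mm (distance of square_tray from where it was at the start of the episode above 0.03 m).
It fails at once if the tray is dropped onto the stack (it comes down on it faster than 0.6 m/s) (linear speed of tray above 0.6 m/s and horizontal distance between tray and stack below 0.06 m and z of tray in the frame of stack below 0.135 m).
It also fails if it takes over 42 s, if anything falls off the work surface, if the arm or the gripper's body presses on something with over 40 N, if the wrist force passes 120 N, or if a joint passes its speed limit or range.

### The arm

A 6-joint arm with a two-finger parallel gripper is mounted at the origin on the work surface. World frame = base frame: x ahead of the robot, y to its left, z up, the work surface at z = 0. Lengths are in mm, angles in degrees, forces in N, time in s.
With the tool pointing down it reaches from about 300 to 850 mm from the base axis. Payload 4.2 kg.
Tool frame: the origin (TCP) lies at the very end of the fingers, on their centre line; the grasp point (between the pads) lies 19 mm behind it (env.grasp_offset is the distance from the TCP to the grasp point, in mm); z points along the fingers, y is the line along which they close (so a half turn about z gives the same grasp; the last joint's range is limited). The gripper opens to 91 mm and grips with 3 to 60 N. Pads are 32 mm wide; open, the fingers measure 118 mm over their backs; the gripper's body (76 mm by 178 mm) begins 60 mm behind the grasp point.
Start: joints at [-67.552, 18.312, 89.639, -0, 72.044, -1.146], TCP at [230.154, -526.946, 213.976] pointing down, gripper open.
Joint ranges: [-177.97, 177.97], [-48.28, 115.42], [12.27, 149.76], [-77.06, 257.06], [2.81, 150.46], [-146.56, 146.56]. Speed limits (degrees/s): [147.25, 147.25, 180, 180, 180, 180].

### API

Orientations are given as [roll, pitch, yaw] about the fixed x, y, z axes, in that order (R = Rz(yaw) Ry(pitch) Rx(roll)).
In Python, from workcell import env, eyes gives the robot as it stands.
- The arm moves only by the tool send_rows, never from a script. Its arguments are lists of equal length, an entry for each row: "grip": the opening, from -1 (shut) to 1 (fully open), so that 0 is half open; "xyz": the shift along the world's x, y, z in m, a list of three; "yaw": the turn about the world's z in degrees. A call has 1 to 8 rows; each row is the pose to reach, as a shift and turn from the pose commanded when the call began; what a row does not reach only later rows make up. A row lasts 1/12 s, in which the tool goes at most 41.7 mm and 7.16 degrees, less where a joint would pass 70% of its speed; a pose out of reach is approached as far as the arm can. A call with a gripper value outside its range is refused whole. The fingers move at their own pace and stop on an object; "grip_force" is the grip in N (left out, the last holds). Time passes only in rows, so rows that repeat a pose let the fingers close. It gives the time, the measured TCP pose, the force, the opening and the grip force at its end, in the units of the state.
- env.state(): the state, without advancing time (a new reading comes with each control period).
- eyes.grab_frame(name): name is "side" or "top"; returns a dict with "frame" (384x512x3 uint8, red, green, blue), "fx", "fy", "cx", "cy" (pixels), "pose" (4x4, takes a point from camera to world coordinates). Camera axes: x right, y down, z forward; pixel columns grow to the right and rows downward; lengths in mm; the calibration is good to about 2 mm. A picture is of the moment at which its call begins. There is no depth.
- env.job_done(): hands the job in; it is judged then, once.
The state is a dict: "time_s": time; "qpos": joint angles; "qvel": joint speeds; "effort": joint torques, N m; "ee_pos": TCP position; "ee_rot": TCP orientation; "force": force on the tool from outside, world axes, zero at the start; "torque": the same for the moment, N m; "gripper_width": finger opening in mm; "gripper_force": force on a finger pad.
Only numpy, scipy, OpenCV 4.12 (cv2) and the standard library are available. Lean on these libraries where they do the work, as an engineer would, in place of code of your own. Each camera call takes 0.05 s, during which the arm holds its last target. There are 200 camera calls.

## Working session

There is one attempt and no reset: what is moved stays moved. The work goes in short steps, Python scripts to look and compute and a tool call to move; the robot and the scene stay as the last step left them, time stands still between calls to the robot, and variables do not carry over. Pictures are saved under pics/ and viewed, at most 10 in all, crops included, and the job is handed in when it is done.

Besides the shell and the picture viewer there is one more tool, called after "Call:" as name(argument=value, ...) on one line, values as JSON. send_rows: Moves the arm, as the interface text tells. Its arguments: {"type":"object","properties":{"grip":{"type":"array"},"xyz":{"type":"array"},"yaw":{"type":"array"},"grip_force":{"type":"number"}},"required":["grip","xyz","yaw"]}

```bash
mkdir -p pics; python3 - <<'E'
from workcell import env, eyes
import cv2,numpy as np
np.set_printoptions(precision=3,suppress=True)
for n in("top","side"):
    f=eyes.grab_frame(n); cv2.imwrite(f"pics/{n}0.png",cv2.resize(f["frame"][:,:,::-1],None,fx=1.5,fy=1.5))
    print(n,f["fx"],f["fy"],f["cx"],f["cy"]);print(f["pose"])
s=env.state();print(s["time_s"],s["ee_pos"],s["ee_rot"],s["gripper_width"])
E
```

```text
top 479.2362577313063 479.2362577313063 259.1569582465985 196.97151287593917
[[  -0.004   -0.995    0.096  296.295]
 [  -1.       0.006    0.02   108.647]
 [  -0.02    -0.096   -0.995 1604.268]
 [   0.       0.       0.       1.   ]]
side 499.9447850715962 499.9447850715962 258.60773893798506 196.80932454129314
[[  -0.999   -0.028    0.019  420.164]
 [  -0.033    0.743   -0.669 1029.863]
 [   0.005   -0.669   -0.743 1063.535]
 [   0.       0.       0.       1.   ]]
0.1 [ 229.969 -526.539  213.229] [-179.913   -0.002   23.594] 91.49995059800857
```

View pics/top0.png

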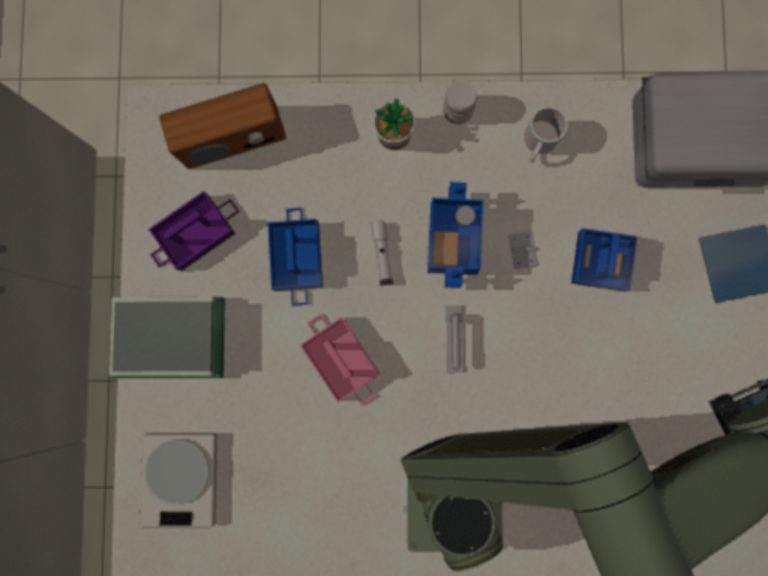

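View pics/side0.png

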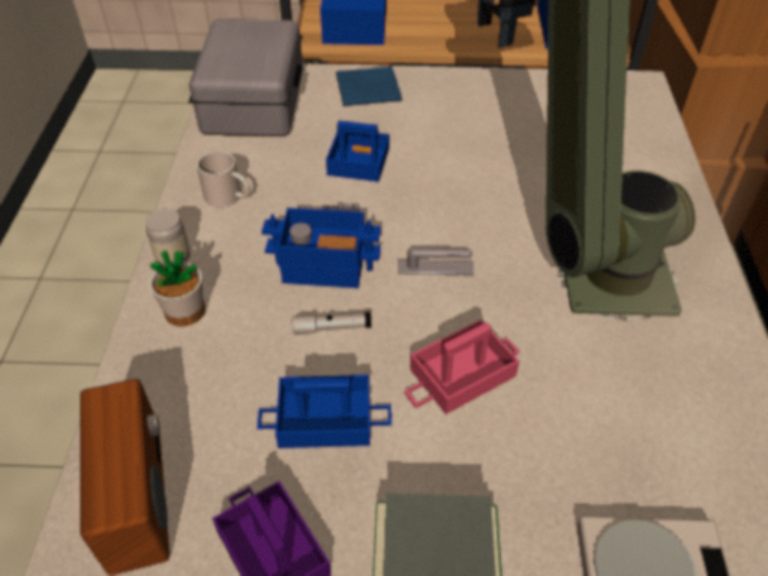

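Candidates in the top view (768-wide picture):
- blue tray with lugs at (295,255)
- blue square tray, no lugs, at (605,258)
- purple look-alike at (193,230)
- pink look-alike at (340,360)
- fixed stack with pegs at (455,235)

I choose the blue tray at (295,255), which matches side-view (323,410). I'll check it in a close crop.

```bash
cat > h.py <<'E'
import cv2,numpy as np
from workcell import env,eyes
def ray(f,u,v,z):
    p=f["pose"]; d=p[:3,:3]@np.array([(u-f["cx"])/f["fx"],(v-f["cy"])/f["fy"],1]); o=p[:3,3]
    return o+d*(z-o[2])/d[2]
def proj(f,P):
    p=f["pose"]; c=(np.asarray(P,float)-p[:3,3])@p[:3,:3]
    return c[...,:2]/c[...,2:]*[f["fx"],f["fy"]]+[f["cx"],f["cy"]]
def crop(f,x0,y0,x1,y1,s,name):
    cv2.imwrite(name,cv2.resize(f["frame"][y0:y1,x0:x1,::-1],None,fx=s,fy=s,interpolation=cv2.INTER_CUBIC))
E
python3 - <<'E'
from h import *
f=eyes.grab_frame("top"); crop(f,170,112,335,212,4.8,"pics/c1.png")
f=eyes.grab_frame("side"); crop(f,165,130,275,305,3.4,"pics/c2.png")
E
```

```text
(no output)
```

View pics/c1.png

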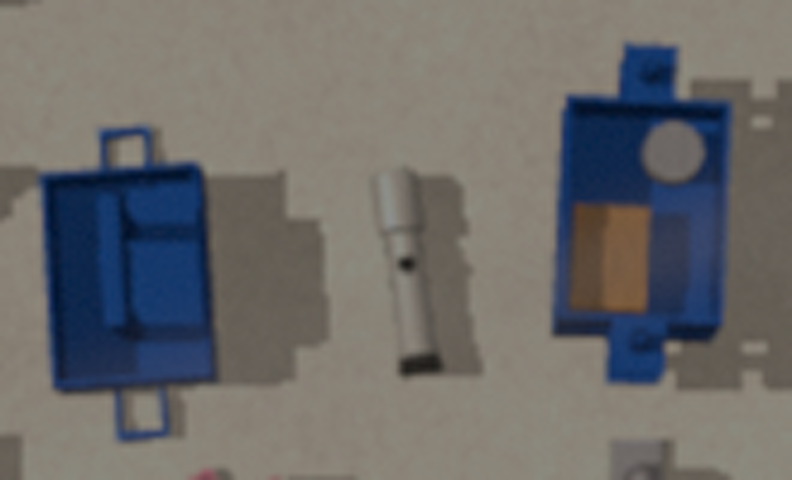

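View pics/c2.png

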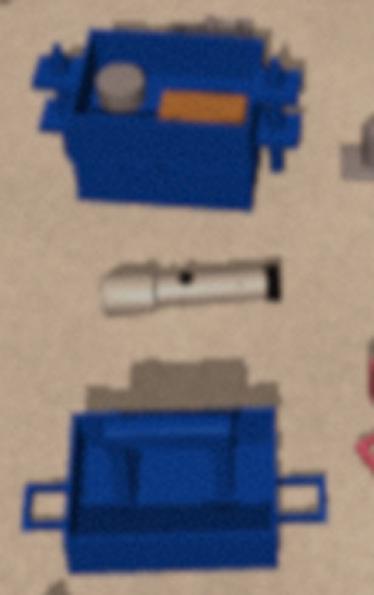

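Crop 1 confirms the choice: two open lugs centred at (127,150) and (143,412), with the handle bar near x=112. The stack's rim corners run from (567,97) to (555,332), with peg lugs at (650,72) and (636,352). Next I fit both poses to these points.

```bash
python3 - <<'E'
from h import *
from scipy.optimize import least_squares
ft,fs=eyes.grab_frame("top"),eyes.grab_frame("side")
T=lambda a:(np.array(a)+.5)/4.8-.5+[170,112]
S=lambda a:(np.array(a)+.5)/3.4-.5+[165,130]
def fit(name,x0,obs):
    def R(p,which=None):
        c,s=np.cos(p[2]),np.sin(p[2]);r=[]
        for f,m,px in obs:
            m=np.array(m,float);w=np.c_[p[0]+c*m[:,0]-s*m[:,1],p[1]+s*m[:,0]+c*m[:,1],m[:,2]]
            r.append(proj(f,w)-px)
        return np.vstack(r)
    o=least_squares(lambda p:R(p).ravel(),x0,loss="soft_l1",x_scale=[10,10,.1])
    print(name,o.x[:2].round(1),np.degrees(o.x[2]).round(2));print(R(o.x).round(1).tolist())
# x axis toward +y world (top of image is +x: image right=-y) -> tray x axis along world x
tc=[(75,55,45),(75,-55,45),(-75,-55,45),(-75,55,45),(90,0,8),(-90,0,8)]
ob=[(ft,tc,T([(42,174),(201,166),(215,381),(56,390),(127,150),(143,412)]))]
g=ray(ft,*T((130,275)),45);print(g)
fit("tray top",[g[0],g[1],0],ob)
# side image right = -x world
so=[(fs,[(90,0,8),(-90,0,8)],S([(50,505),(300,499)]))]
fit("tray both",[g[0],g[1],0],ob+so)
g=ray(ft,*T((645,215)),100);print(g)
sc=[(75,55,100),(75,-55,100),(-75,-55,100),(-75,55,100),(111,0,100),(-111,0,100)]
ob=[(ft,sc,T([(567,97),(730,103),(720,335),(555,332),(650,46),(635,381)]))]
fit("stack top",[g[0],g[1],0],ob)
fit("stack both",[g[0],g[1],0],ob+[(fs,[(90,0,128),(-90,0,128)],S([(57,45),(278,52)])),(fs,[(75,-55,100),(-75,-55,100)],S([(92,30),(265,40)]))])
s=env.state();print(s["time_s"],s["ee_pos"],s["ee_rot"])
E
```

```text
[541.37532816 345.31559555  45.        ]
tray top [540.5 346.7] 3.8
[[0.1, 0.2], [0.0, -0.6], [-0.1, -0.5], [-0.4, 0.1], [0.3, 1.8], [0.1, -0.1]]
tray both [541.6 348. ] 3.84
[[-0.3, -0.1], [-0.4, -0.9], [-0.5, -0.8], [-0.7, -0.2], [-0.0, 1.5], [-0.3, -0.4], [1.2, -1.3], [0.2, -1.4]]
[570.51689098  -4.20372658 100.        ]
stack top [571.1  -2.8] -3.23
[[-0.4, 0.4], [0.1, 0.8], [0.3, -0.9], [-0.2, -2.0], [0.0, 0.8], [0.1, -0.0]]
stack both [573.   -2.5] -2.76
[[-0.7, -0.0], [-0.1, 0.1], [0.4, -1.6], [-0.1, -2.4], [-0.4, 0.2], [0.3, -0.6], [0.9, -0.1], [0.2, 1.7], [0.3, -0.8], [0.9, -0.7]]
0.3 [ 230.1020029  -526.7837185   213.67326913] [-1.79967472e+02 -2.89118636e-03  2.35924295e+01]
```

Poses found: tray at about (541,347) with yaw 3.8°, stack at about (572,-3) with yaw -3.1°. Now I move above the tray.

Call:
send_rows(grip=[1,1,1,1,1,1,1,1], xyz=[[0.013,0.036,0],[0.026,0.073,0],[0.039,0.109,0],[0.052,0.146,0],[0.065,0.182,0],[0.078,0.218,0],[0.091,0.255,0],[0.104,0.291,0]], yaw=[-1,-2,-3,-4,-5,-6,-6.6,-6.6], grip_force=25)

```text
time_s: 0.97
ee_pos: [334.3, -234.1, 214.1]
ee_rot: [180.0, -0.0, 16.9]
force: [0.2, 0.6, -0.2]
gripper_width: 91.4
gripper_force: 0.0
```

Call:
send_rows(grip=[1,1,1,1,1,1,1,1], xyz=[[0.013,0.036,0],[0.026,0.073,0],[0.039,0.109,0],[0.052,0.146,0],[0.065,0.182,0],[0.078,0.218,0],[0.091,0.255,0],[0.104,0.291,0]], yaw=[-1,-2,-3,-4,-5,-6,-6.6,-6.6])

```text
time_s: 1.63
ee_pos: [438.3, 57.1, 214.2]
ee_rot: [180.0, -0.0, 10.4]
force: [0.5, -0.5, -0.2]
gripper_width: 91.2
gripper_force: 0.0
```

Call:
send_rows(grip=[1,1,1,1,1,1,1,1], xyz=[[0.013,0.036,0],[0.026,0.073,0],[0.039,0.109,0],[0.052,0.146,0],[0.065,0.182,0],[0.078,0.218,0],[0.091,0.255,0],[0.104,0.291,0]], yaw=[-1,-2,-3,-4,-5,-6,-6.6,-6.6])

```text
time_s: 2.3
ee_pos: [542.3, 348.1, 213.8]
ee_rot: [180.0, 0.0, 3.8]
force: [0.3, 0.3, 0.2]
gripper_width: 91.1
gripper_force: 0.0
```

Call:
send_rows(grip=[1,1,1,1,1,1,1,1], xyz=[[0,0,-0.02],[0,0,-0.045],[0,0,-0.07],[0,0,-0.095],[0,0,-0.115],[0,0,-0.13],[-0.001,-0.001,-0.139],[-0.001,-0.001,-0.14]], yaw=[0,0,0,0,0,0,0,0])

```text
time_s: 2.97
ee_pos: [539.8, 344.2, 71.8]
ee_rot: [179.9, 0.2, 3.8]
force: [0.3, 0.8, -0.3]
gripper_width: 91.5
gripper_force: 0.0
```

```bash
python3 - <<'E'
from h import *
f=eyes.grab_frame("side"); crop(f,160,170,290,310,4,"pics/c3.png")
s=env.state();print(s["ee_pos"],s["force"])
E
```

```text
[540.61961153 344.67674847  73.07409123] [0.34412282 0.66873382 0.2070426 ]
```

View pics/c3.png

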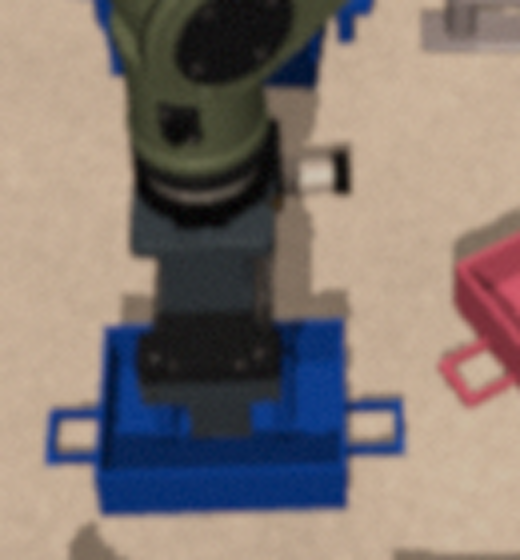

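The side crop shows the fingers over the middle of the bar (about (220,415)) and clear of the rim. I close the gripper and lift.

Call:
send_rows(grip=[-1,-1,-1,-1,-1,-1,-1,-1], xyz=[[0,0,0],[0,0,0],[0,0,0],[0,0,0],[0,0,0],[0,0,0],[0,0,0],[0,0,0]], yaw=[0,0,0,0,0,0,0,0], grip_force=30)

```text
time_s: 3.68
ee_pos: [541.2, 345.1, 74.0]
ee_rot: [180.0, -0.0, 3.8]
force: [-0.3, 0.1, 0.5]
gripper_width: 40.9
gripper_force: 0.0
```

Call:
send_rows(grip=[-1,-1,-1,-1,-1,-1,-1,-1], xyz=[[0,0,0],[0,0,0],[0,0,0],[0,0,0],[0,0,0],[0,0,0.002],[0,0,0.006],[0,0,0.01]], yaw=[0,0,0,0,0,0,0,0])

```text
time_s: 4.35
ee_pos: [540.8, 344.7, 83.8]
ee_rot: [179.9, 0.1, 3.8]
force: [0.4, 0.6, -2.4]
gripper_width: 16.1
gripper_force: 30.0
```

Call:
send_rows(grip=[-1,-1,-1,-1,-1,-1,-1,-1], xyz=[[0,0,0.012],[0,0,0.032],[0,0,0.057],[0,0,0.085],[0,0,0.113],[0,0,0.138],[0,0,0.153],[0,0,0.16]], yaw=[0,0,0,0,0,0,0,0])

```text
time_s: 5.02
ee_pos: [542.0, 345.5, 247.5]
ee_rot: [-179.9, -0.3, 3.8]
force: [-0.1, 0.2, -1.0]
gripper_width: 15.7
gripper_force: 30.0
```

Call:
send_rows(grip=[-1,-1,-1,-1,-1,-1,-1,-1], xyz=[[0,-0.006,0],[0.001,-0.018,0],[0.003,-0.036,0],[0.005,-0.058,0],[0.007,-0.082,0],[0.009,-0.107,0],[0.011,-0.132,0],[0.013,-0.157,0]], yaw=[0,-0.5,-1,-1.5,-2,-2.5,-3,-3.5])

```text
time_s: 5.68
ee_pos: [552.9, 185.4, 241.8]
ee_rot: [179.9, 0.2, 0.2]
force: [0.2, -0.4, -2.3]
gripper_width: 15.6
gripper_force: 30.0
```

Call:
send_rows(grip=[-1,-1,-1,-1,-1,-1,-1,-1], xyz=[[0.003,-0.025,0],[0.005,-0.05,0],[0.008,-0.075,0],[0.01,-0.1,0],[0.013,-0.123,0],[0.015,-0.143,0],[0.017,-0.16,0],[0.018,-0.173,0]], yaw=[-0.5,-1,-1.5,-2,-2.5,-3,-3.4,-3.4])

```text
time_s: 6.35
ee_pos: [570.8, 12.5, 242.0]
ee_rot: [179.9, 0.2, -3.2]
force: [-0.3, -1.2, -2.4]
gripper_width: 15.8
gripper_force: 30.0
```

Call:
send_rows(grip=[-1,-1,-1,-1,-1,-1,-1,-1], xyz=[[0,-0.008,0],[0,-0.014,0],[0,-0.017,0],[0,-0.018,0],[0,-0.018,0],[0,-0.018,0],[0,-0.018,0],[0,-0.018,0]], yaw=[0,0,0,0,0,0,0,0])

```text
time_s: 7.02
ee_pos: [572.2, -2.4, 244.0]
ee_rot: [-180.0, -0.0, -3.1]
force: [-0.4, -0.2, -0.7]
gripper_width: 15.7
gripper_force: 30.0
```

```bash
python3 - <<'E'
from h import *
f=eyes.grab_frame("side"); crop(f,150,70,280,210,4,"pics/c4.png")
g=eyes.grab_frame("top"); crop(g,255,95,355,205,5,"pics/c5.png")
s=env.state();print(s["time_s"],s["ee_pos"],s["ee_rot"],s["force"])
E
```

```text
7.1167 [572.16523584  -2.59685465 244.00577316] [ 1.79997423e+02 -2.37087507e-03 -3.07444600e+00] [ 0.03948709 -0.29951025 -2.45955634]
```

View pics/c4.png

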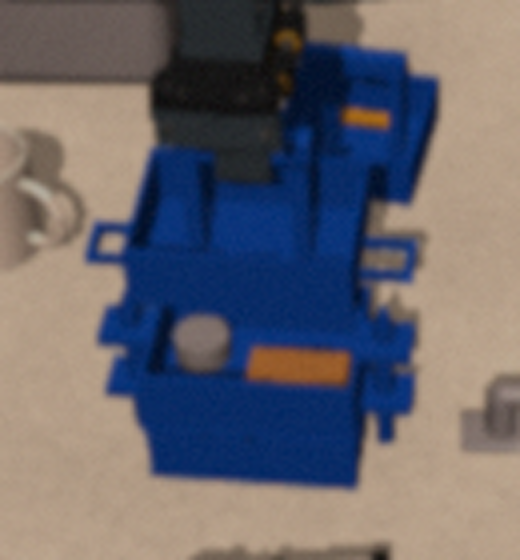

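View pics/c5.png

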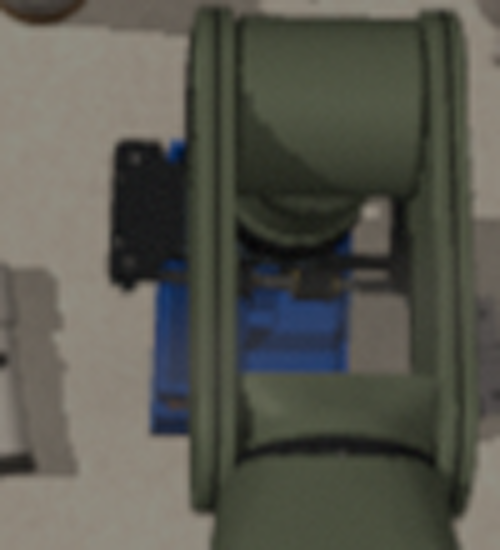

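The side crop shows the tray hanging level, with lug outer ends at (88,243) and (417,260). The stack's upper lug ends are at (100,327) and (413,340). The top view is blocked by the arm. I compare the two centres through the calibration.

```bash
python3 - <<'E'
from h import *
f=eyes.grab_frame("side")
S=lambda a:(np.array(a)+.5)/4-.5+[150,70]
for n,pts,z in(("tray ends",[(88,243),(417,260)],176),("tray holes",[(108,243),(391,258)],176),("stack ends",[(100,327),(413,340)],98),("peg tips",[(131,303),(383,311)],128)):
    a,b=[ray(f,*S(p),z)[:2] for p in pts]; d=a-b
    print(n,((a+b)/2).round(1),np.linalg.norm(d).round(1),np.degrees(np.arctan2(d[1],d[0])).round(1))
E
```

```text
tray ends [574.5   1.9] 223.6 -2.3
tray holes [576.5   0.9] 192.5 -2.4
stack ends [576.8  -0.8] 221.7 -1.3
peg tips [573.9   4.4] 174.9 -0.5
```

The two centres agree within about 2 mm, well inside the 7 mm play. I make a small correction and lower slowly.

Call:
send_rows(grip=[-1,-1,-1,-1,-1,-1,-1,-1], xyz=[[0.001,-0.001,-0.004],[0.001,-0.001,-0.01],[0.001,-0.001,-0.018],[0.001,-0.001,-0.026],[0.001,-0.001,-0.032],[0.001,-0.001,-0.036],[0.001,-0.001,-0.038],[0.001,-0.001,-0.038]], yaw=[0.5,0.5,0.5,0.5,0.5,0.5,0.5,0.5])

```text
time_s: 7.83
ee_pos: [572.9, -3.9, 205.3]
ee_rot: [180.0, 0.1, -2.6]
force: [-0.4, 0.4, -1.3]
gripper_width: 15.8
gripper_force: 30.0
```

Call:
send_rows(grip=[-1,-1,-1,-1,-1,-1,-1,-1], xyz=[[0,0,-0.002],[0,0,-0.005],[0,0,-0.008],[0,0,-0.011],[0,0,-0.014],[0,0,-0.016],[0,0,-0.016],[0,0,-0.016]], yaw=[0,0,0,0,0,0,0,0])

```text
time_s: 8.5
ee_pos: [573.1, -4.0, 189.8]
ee_rot: [180.0, 0.0, -2.6]
force: [0.1, -0.4, -1.4]
gripper_width: 15.6
gripper_force: 30.0
```

```bash
python3 - <<'E'
from h import *
f=eyes.grab_frame("side"); crop(f,160,95,270,195,5,"pics/c6.png")
s=env.state();print(s["time_s"],s["ee_pos"],s["force"],s["torque"])
E
```

```text
8.55 [573.26027074  -3.94391748 190.01895928] [-0.62697369  0.31585542 -1.96316632] [0.01583333 0.0021516  0.00950561]
```

View pics/c6.png

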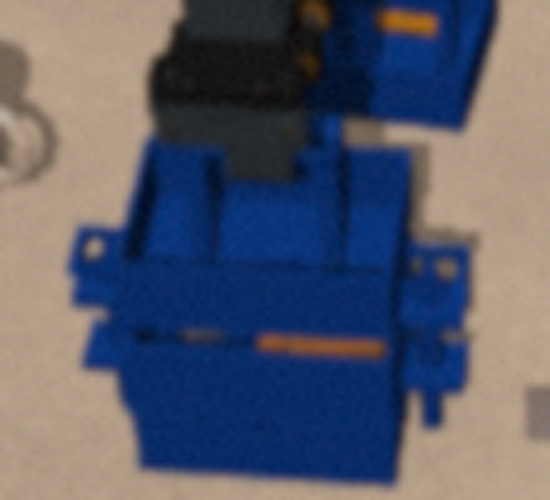

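The lugs at (95,250) and (437,270) now show the peg tips inside the holes, and there is no contact force. I continue down the last 16 mm.

Call:
send_rows(grip=[-1,-1,-1,-1,-1,-1,-1,-1], xyz=[[0,0,-0.002],[0,0,-0.004],[0,0,-0.006],[0,0,-0.008],[0,0,-0.01],[0,0,-0.011],[0,0,-0.012],[0,0,-0.012]], yaw=[0,0,0,0,0,0,0,0])

```text
time_s: 9.22
ee_pos: [573.0, -3.9, 177.7]
ee_rot: [180.0, 0.0, -2.6]
force: [0.9, -0.4, -2.9]
gripper_width: 15.7
gripper_force: 30.0
```

Call:
send_rows(grip=[-1,-1,-1,-1,-1,-1], xyz=[[0,0,-0.001],[0,0,-0.002],[0,0,-0.003],[0,0,-0.004],[0,0,-0.004],[0,0,-0.004]], yaw=[0,0,0,0,0,0])

```text
time_s: 9.72
ee_pos: [573.2, -4.0, 174.0]
ee_rot: [180.0, -0.0, -2.6]
force: [-0.2, -0.2, -1.3]
gripper_width: 16.0
gripper_force: 30.0
```

Call:
send_rows(grip=[-1,-1,-1,-1], xyz=[[0,0,-0.001],[0,0,-0.001],[0,0,-0.001],[0,0,-0.001]], yaw=[0,0,0,0])

```text
time_s: 10.05
ee_pos: [573.2, -4.0, 174.0]
ee_rot: [180.0, -0.0, -2.6]
force: [-2.1, 0.6, 5.7]
gripper_width: 15.8
gripper_force: 30.0
```

```bash
python3 - <<'E'
from h import *
s=env.state();print(s["time_s"],s["ee_pos"],s["force"],s["torque"])
E
```

```text
10.05 [573.21810111  -3.97126719 173.95372946] [-2.14500704  0.57609168  5.72720065] [1.68277017e-04 4.97248289e-01 6.48305646e-02]
```

Upward force appears exactly at seat height, so the tray is home. I release and rise.

Call:
send_rows(grip=[-0.6,-0.2,0.1,0.1,0.1,0.1,0.1,0.1], xyz=[[0,0,0],[0,0,0],[0,0,0],[0,0,0],[0,0,0],[0,0,0],[0,0,0],[0,0,0]], yaw=[0,0,0,0,0,0,0,0])

```text
time_s: 10.72
ee_pos: [573.2, -4.0, 172.9]
ee_rot: [180.0, 0.0, -2.6]
force: [-0.0, -1.2, -0.1]
gripper_width: 49.9
gripper_force: 0.0
```

Call:
send_rows(grip=[0.1,0.1,0.1,0.1,0.1,0.1,0.1,0.1], xyz=[[0,0,0],[0,0,0.01],[0,0,0.03],[0,0,0.055],[0,0,0.08],[0,0,0.1],[0,0,0.11],[0,0,0.11]], yaw=[0,0,0,0,0,0,0,0])

```text
time_s: 11.38
ee_pos: [574.4, -4.0, 286.1]
ee_rot: [-180.0, -0.3, -2.6]
force: [0.1, -0.6, 0.8]
gripper_width: 50.3
gripper_force: 0.0
```

```bash
python3 - <<'E'
from h import *
f=eyes.grab_frame("side"); crop(f,160,85,270,195,5,"pics/c7.png")
s=env.state();print(s["time_s"],s["ee_pos"],s["force"],s["gripper_width"])
E
```

```text
11.4333 [573.51057249  -3.95268385 284.00766694] [-0.19154467  0.76623494 -0.67295251] 50.12246074088754
```

View pics/c7.png

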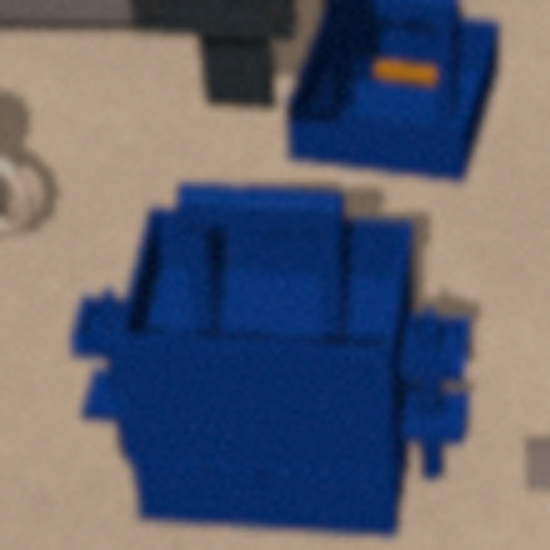

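The tray sits flush on the stack with no gap: pegs show through the lugs at (105,300) and (430,315), and the gripper is clear. I hand in the job.

```bash
python3 -c "
from workcell import env
print(env.job_done())"
```

```text
the job is handed in; nothing more can be done
None
```

I lowered the blue lugged tray onto the stack with both pegs through its lugs, released it and handed the job in at about 11.4 s; no verdict came back, but the last picture shows it flush and level.

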